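Shim the gap under a sprung pressure foot

TASK

Pack the gap under the white pressure foot of the holding fixture with the flat aluminium spacer plates: slide them in lengthwise one at a time, each flat on top of the last and pushed home against the back stop, until the stack is snug and has just lifted the sprung foot. Leave any plate that is not needed lying on the bench away from the fixture, let go of everything, and do not knock over or shift the jar, cup and bottle standing nearby.

Things in the scene. Friction and masses are not known exactly. Their poses are not given: they have to be found in the camera images.
- fixture: Holding fixture, fixed to the bench. Origin on the bench in the middle of its mouth, under the front face of the two columns; x points into the mouth (in the room: to the right and ahead), y to the left of that, z up. Base plate 12 mm thick, x -40 to 78, y -50 to 136 mm. A plate that is home has its centre at x = 0, y = 0: it then touches the back stop and its rear half stands out of the mouth.
- mouth (a point): Centre of the mouth, level with the underside of the lowered foot (75.5 mm up, fixture x 0, y 0). The mouth is 56 mm wide between two grey columns, which stand at fixture y = +-28 to +-42 mm, x 0 to 68 mm, up to z 115 mm, with rounded front edges.
- head_front (a point): Lower front edge of the fixture's heavy grey head, 115 mm above the bench, at fixture x -25 mm. The head is 84 mm wide, reaches up to z 160 mm (a spring housing on it to 179 mm) and overhangs the mouth, so a gripper held upright cannot keep hold of a plate there: lean the tool back, away from the mouth, about 35 degrees from vertical, fingers pointing down and into the mouth.
- back_stop (a point): Middle of the back stop, the wall that closes the mouth at fixture x = 60 mm; the front ends of the plates are pushed against it.
- anvil_low: Dark steel block 90 x 36 mm, 30 mm tall, fixed on the base plate; origin at the centre of its underside, 12 mm above the bench. One of the two anvils stands in the mouth (centre near fixture x 15, y 0) and carries the stack, the other is parked near fixture x 25, y 100 mm. Top 42 mm above the bench; if it is the one in the mouth, the gap up to the lowered foot is 33.5 mm.
- anvil_high: Like anvil_low, but 42 mm tall: its top is 54 mm above the bench, and if it is the one in the mouth the gap is 21.5 mm.
- foot (a joint): Lift (m, 0 to 0.006) of the sprung foot, a slippery white pad 40 mm wide under the head, fixture x 2 to 52 mm. At 0 its flat underside is 75.5 mm above the bench. Its front edge is a 20 degree ramp rising 6 mm toward the mouth's front, so a plate slid in can wedge it up (about 4 N). The full stack lifts it about 2.5 mm; one plate fewer leaves it at 0; one more is blocked.
- plate_0: Loose flat aluminium spacer plate, 120 mm long (x), 45 mm wide (y), 12 mm thick, 0.1 to 0.2 kg, both ends rounded (half-round, radius 6 mm), two dark spots near the ends; all three are alike and lie flat on the bench at the start. Origin: centre of its underside; x along its length (either end may go first), z up.
- plate_1: Loose flat aluminium spacer plate, 120 mm long (x), 45 mm wide (y), 12 mm thick, 0.1 to 0.2 kg, both ends rounded (half-round, radius 6 mm), two dark spots near the ends; all three are alike and lie flat on the bench at the start. Origin: centre of its underside; x along its length (either end may go first), z up.
- plate_2: Loose flat aluminium spacer plate, 120 mm long (x), 45 mm wide (y), 12 mm thick, 0.1 to 0.2 kg, both ends rounded (half-round, radius 6 mm), two dark spots near the ends; all three are alike and lie flat on the bench at the start. Origin: centre of its underside; x along its length (either end may go first), z up.
- nut_jar: Bystander, not to be disturbed: white plastic jar with a ribbed white lid, 44 mm across, 61 mm tall, standing loose; origin at the centre of its foot.
- steel_cup: Bystander, not to be disturbed: small open steel beaker, 57 mm across, 50 mm tall, standing loose; origin at the centre of its foot.
- threadlock_bottle: Bystander, not to be disturbed: small red bottle with a blue cap, 29 mm across, 96 mm tall, standing loose; origin at the centre of its foot.

How it is judged:
By the outcome, as a careful person would: the job done as asked, in the order asked, and still so for the second after the job is handed in, with the robot touching nothing.
It also fails if it takes over 72 s, if anything falls off the work surface, if the arm or the gripper's body presses on something with over 40 N, if the wrist force passes 120 N, or if a joint passes its speed limit or range.

ROBOT

A 6-joint arm with a two-finger parallel gripper is mounted at the origin on a cart in front of the work surface, level with it; the furniture and walls round the work are solid. World frame = base frame: x ahead of the robot, y to its left, z up, the work surface at z = 0. Lengths are in m, angles in rad, forces in N, time in s.
With the tool pointing down it reaches from about 0.3 to 0.775 m from the base axis. Payload 14.6 kg.
Tool frame: the origin (TCP) lies between the finger pads; the fingertips stand 14 mm ahead of it and the grasp point (between the pads) lies 5 mm behind it; z points along the fingers, y is the line along which they close (so a half turn about z gives the same grasp; the last joint's range is limited). The gripper opens to 94 mm and grips with 3 to 60 N. Pads are 16 mm wide; open, the fingers measure 119 mm over their backs; the gripper's body (75 mm by 177 mm) begins 78 mm behind the grasp point.
Start: joints at [-0.067, 0.3, 1.521, -0, 1.321, -0.067], TCP at [0.55, -0, 0.186] pointing down, gripper open.
Joint ranges: [-3.03, 3.03], [-0.79, 2.21], [0.23, 2.52], [-1.04, 4.18], [0, 3.07], [-2.55, 2.55]. Speed limits (rad/s): [2.22, 2.22, 2.57, 3.14, 3.14, 3.14].

INTERFACE

Orientations are given as [roll, pitch, yaw] about the fixed x, y, z axes, in that order (R = Rz(yaw) Ry(pitch) Rx(roll)).
In Python, from station import ctrl gives the robot as it stands. The module is installed in compiled form; this text tells all that it offers.
- The arm moves only by the tool move_arm, never from a script. Its argument "targets" is a list of rows, each a list of 7 numbers: the opening, from -1 (shut) to 1 (fully open), then the shift along the tool's x, y, z in units of 50 mm (1.0 is 50 mm), then the turn, a rotation vector about the tool's x, y, z in rad. A call has 1 to 12 rows; each row is the pose to reach, as a shift and turn from the pose commanded when the call began, along the tool's axes at that moment; what a row does not reach only later rows make up. A row lasts 1/10 s, in which the tool goes at most 50 mm and 8.59 degrees, less where a joint would pass 70% of its speed; a pose out of reach is approached as far as the arm can. A call with a gripper value outside its range is refused whole. The fingers move at their own pace and stop on an object; "grip_force" is the grip in N (left out, the last holds). Time passes only in rows, so rows that repeat a pose let the fingers close. It gives the time, the measured TCP pose, the force, the opening and the grip force at its end, in the units of the state.
- ctrl.get_obs(): the state, without advancing time (a new reading comes with each control period).
- ctrl.camera(name): name is "scene" or "side" or "wrist"; returns (picture, depth): 480x640x3 uint8, red, green, blue; 480x640 float32, m along the optical axis (not along the pixel's ray), 0 where there is no reading.
- ctrl.camera_params(name): a dict with "intrinsics" (3x3 intrinsics, pixels), "rvec" (rotation vector, rad) and "tvec" (3), from world to camera coordinates, as OpenCV has them; the wrist camera has in their place "T_tool_cam" (4x4, takes a point from camera to tool coordinates, whose origin is the TCP and whose axes are the flange's). Camera axes: x right, y down, z forward; pixel columns grow to the right and rows downward; lengths in m; the calibration is good to about 2 mm. A picture is of the moment at which its call begins: read the wrist's pose just before it. camera_params takes no time and is no camera call.
- ctrl.hand_in(): hands the job in; it is judged then, once.
Trained networks look in the newest picture that a camera, given by its name, has taken for a name from the list of things; names that differ only in an ending like _2 or _b are one class to them, and where a whole thing is asked for, a point or a joint stands for the part that bears it (a point fixed in the world has none). Each returns a list of dicts, best first, with "score" (0 to 1); they miss things now and then, are a little off and sometimes report something else, mostly with a low value. They report only what shows in the picture. A call takes as long as a camera call.
- ctrl.cut_out(camera, target): "region" (480x640 bool, what is visible of it) and "point" ([column, row] in pixels, amid what is visible of it).
- ctrl.tip_of(camera, target): "point" ([column, row] in pixels: a listed point, or the origin of a listed thing).
The state is a dict: "time_s": time; "qpos": joint angles; "joint_vel": joint speeds; "tau": joint torques, N m; "ee_pos": TCP position; "eef_rot": TCP orientation; "force": force on the tool from outside, world axes, zero at the start; "moment": the same for the moment, N m; "grip_width": finger opening in m; "grip_force": force on a finger pad.
Only numpy, scipy, OpenCV 4.12 (cv2) and the standard library are available. Lean on these libraries where they do the work, as an engineer would, in place of code of your own. Each camera call takes 0.05 s, during which the arm holds its last target. There are 200 camera calls.

## Working session

There is one attempt and no reset: what is moved stays moved. The work goes in short steps, Python scripts to look and compute and a tool call to move; the robot and the scene stay as the last step left them, time stands still between calls to the robot, and variables do not carry over. Pictures are saved under pics/ and viewed, at most 10 in all, crops included, and the job is handed in when it is done.

Besides the shell and the picture viewer there is one more tool, called after ">>>" in YAML: its name, and indented under it one key for each argument. move_arm: Moves the arm, as the interface text tells. Its arguments: {"type":"object","properties":{"targets":{"type":"array"},"grip_force":{"type":"number"}},"required":["targets"]}

```bash
mkdir -p pics
python3 - <<'E'
from station import ctrl
import cv2,numpy as np
o=ctrl.get_obs();print(o['time_s'],o['ee_pos'],o['eef_rot'],o['grip_width'])
ims=[]
for c in ['scene','side']:
    p,d=ctrl.camera(c);cv2.imwrite(f'pics/{c}0.png',p[:,:,::-1]);np.savez(f'{c}0.npz',p=p,d=d)
    P=ctrl.camera_params(c);R=cv2.Rodrigues(np.array(P['rvec']))[0];print(c,(-R.T@np.array(P['tvec'])).round(3))
    K=np.array(P['intrinsics'])
    for n in ['fixture','mouth','head_front','back_stop','anvil_low','anvil_high','plate_0','nut_jar','steel_cup','threadlock_bottle']:
        for t in (ctrl.tip_of(c,n))[:4]:
            print(n,'tip',np.round(t['point'],1),round(t['score'],2))
    for n in ['plate_0']:
        for t in ctrl.cut_out(c,n)[:5]: 
            r=t['region'];v,u=np.nonzero(r&(d>0));z=d[v,u]
            X=(np.linalg.inv(K)@np.vstack([u,v,np.ones_like(u)]))*z
            W=R.T@(X-np.array(P['tvec']).reshape(3,1))
            rect=cv2.minAreaRect(W[:2].T.astype(np.float32)*1000)
            print('cut',t['point'],round(t['score'],2),r.sum(),np.median(W,1).round(4),rect)
E
```

```text
0.0 [5.49707423e-01 3.62425402e-05 1.85777521e-01] [-3.14043744e+00 -8.47074410e-05  1.57081070e+00] 0.09393706650582033
scene [-0.141  1.071  0.727]
fixture tip [350.9 267.4] 0.97
fixture tip [266.5 283.8] 0.71
fixture tip [355.6 241.3] 0.61
mouth tip [354.7 239.5] 0.73
mouth tip [329.  306.8] 0.65
head_front tip [353.1 228.1] 0.83
back_stop tip [362.3 233.1] 0.59
anvil_low tip [354.7 262.1] 0.79
anvil_high tip [320.1 251. ] 0.73
plate_0 tip [326.8 311.1] 0.88
plate_0 tip [263.5 356.3] 0.85
plate_0 tip [254.1 308.9] 0.7
nut_jar tip [407.7 255.4] 0.93
steel_cup tip [393.1 281.7] 0.63
threadlock_bottle tip [264.9 285.2] 0.86
threadlock_bottle tip [363.2 231.1] 0.24
cut [256.0, 306.0] 0.67 564 [0.6247 0.2358 0.0083] ((638.0513916015625, 221.254150390625), (44.089561462402344, 139.14569091796875), 40.943416595458984)
cut [326.9, 305.4] 0.66 622 [0.5029 0.1288 0.0082] ((510.0563049316406, 122.95596313476562), (53.85822296142578, 122.8590087890625), 12.182250022888184)
cut [265.8, 351.0] 0.59 885 [0.4981 0.345  0.0086] ((507.4601745605469, 332.1765441894531), (52.78580856323242, 135.91856
[... 261 characters left out ...]
64.1 219.6] 0.31
anvil_high tip [257. 308.] 0.74
plate_0 tip [363.1 243.7] 0.96
plate_0 tip [414.9 296.9] 0.84
plate_0 tip [462.6 245.2] 0.61
nut_jar tip [183.1 234.3] 0.82
steel_cup tip [265.8 220.5] 0.72
threadlock_bottle tip [366.8 323.2] 0.55
cut [463.2, 244.3] 0.72 1077 [0.5098 0.3331 0.0119] ((506.722900390625, 333.258544921875), (47.72713088989258, 119.91522979736328), 26.668212890625)
cut [361.3, 242.1] 0.6 1152 [0.5138 0.1171 0.0119] ((507.002685546875, 117.56659698486328), (57.086326599121094, 123.11019897460938), 9.352808952331543)
cut [413.1, 297.4] 0.59 1233 [0.6382 0.2232 0.0121] ((633.490966796875, 226.44686889648438), (47.32806396484375, 127.3576889038086), 39.36790084838867)
```

View pics/side0.png

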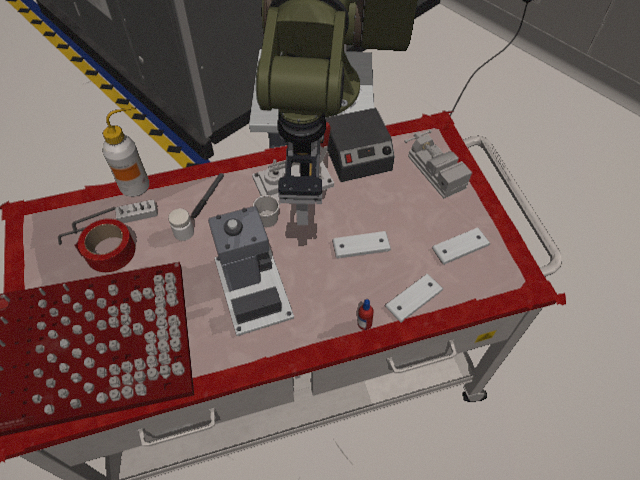

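View pics/scene0.png

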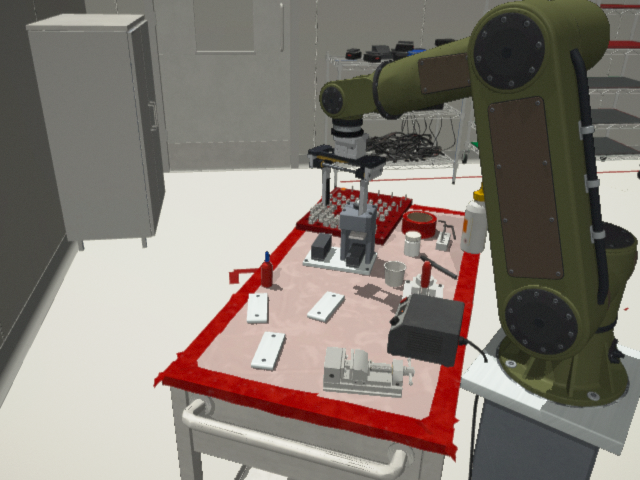

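The pictures show three white plates (side 361,243; 461,246; 413,297), the fixture (side 245,270) with its mouth facing the plates, one anvil parked at (257,305), the jar at (181,224), the cup at (266,211) and the bottle at (366,313). Next I measure the fixture pose and the parked anvil's height from depth.

```bash
cat > h.py <<'E'
from station import ctrl
import cv2,numpy as np
from scipy.spatial.transform import Rotation as Ro
def cam(c):
    P=ctrl.camera_params(c);K=np.array(P['intrinsics'])
    if c=='wrist':
        o=ctrl.get_obs();T=np.eye(4);T[:3,:3]=Ro.from_euler('xyz',o['eef_rot']).as_matrix();T[:3,3]=o['ee_pos'];return K,T@np.array(P['T_tool_cam'])
    R=cv2.Rodrigues(np.array(P['rvec']))[0];T=np.eye(4);T[:3,:3]=R.T;T[:3,3]=-R.T@np.array(P['tvec']).ravel();return K,T
def cloud(d,K,T):
    v,u=np.mgrid[:480,:640];X=np.stack([(u-K[0,2])/K[0,0]*d,(v-K[1,2])/K[1,1]*d,d],-1)
    return np.where(d[...,None]>0,X@T[:3,:3].T+T[:3,3],np.nan)
def onplane(px,z,K,T):
    r=T[:3,:3]@np.linalg.inv(K)@np.array([px[0],px[1],1.]);return T[:3,3]+r*(z-T[2,3])/r[2]
E
python3 - <<'E'
from h import *
for c in ['side','scene']:
    K,T=cam(c);f=np.load(f'{c}0.npz');W=cloud(f['d'],K,T)
    g=(W[...,0]>.4)&(W[...,0]<.85)&(W[...,1]>-.3)&(W[...,1]<.03)
    print(c,'bench z',np.nanmedian(W[250:260,310:330,2]) if c=='side' else '')
    for a,b,n in [(.008,.017,'base'),(.036,.060,'parked'),(.152,.166,'head')]:
        m=(g&(W[...,2]>a)&(W[...,2]<b)).astype(np.uint8)
        k,l,s,ce=cv2.connectedComponentsWithStats(m)
        for i in range(1,k):
            if s[i,4]>120:
                Q=W[l==i];r=cv2.minAreaRect((Q[:,:2]*1000).astype(np.float32));print(n,s[i,4],ce[i].round(),np.median(Q,0).round(4),np.percentile(Q[:,2],[10,90]).round(4),[np.round(x,1) for x in r])
    for n,z,pts in [('mouth',.0755,dict(side=(254.6,249.3),scene=(354.7,239.5))),('head_front',.115,dict(side=(265.7,234.1),scene=(353.1,228.1))),('fixture',0,dict(side=(256.5,271.3),scene=(350.9,267.4))),
      ('jar',0,dict(side=(183.1,234.3),scene=(407.7,255.4))),('cup',0,dict(side=(265.8,220.5),scene=(393.1,281.7))),('bottle',0,dict(side=(366.8,323.2),scene=(264.9,285.2))),
      ('anvlow',.012,dict(side=(248.3,271.2),scene=(354.7,262.1))),('anvhigh',.012,dict(side=(257,308),scene=(320.1,251))),]:
        print(n,onplane(pts[c],z,K,T).round(4))
E
```

```text
side bench z 0.0009107472414664475
base 1812 [257. 297.] [ 0.6401 -0.0845  0.0125] [0.01   0.0151] [array([ 621., -105.]), array([189.2, 118. ]), np.float64(20.6)]
parked 218 [267. 204.] [ 0.4291 -0.0872  0.0455] [0.0374 0.0509] [array([442.4, -88.2]), array([58.4, 50.9]), np.float64(32.3)]
parked 163 [181. 225.] [ 0.5024 -0.2611  0.0467] [0.0397 0.0586] [array([ 497.3, -267.3]), array([24.7, 43.9]), np.float64(13.2)]
parked 153 [263. 259.] [ 0.5748 -0.0845  0.0422] [0.0387 0.0447] [array([573.4, -84.7]), array([28.7, 26.2]), np.float64(14.6)]
parked 206 [243. 278.] [ 0.625  -0.1207  0.0475] [0.0386 0.0576] [array([ 624.9, -119.8]), array([ 7.3, 67.7]), np.float64(22.6)]
parked 159 [169. 282.] [ 0.6374 -0.2653  0.0435] [0.039  0.0461] [array([ 633.8, -265.4]), array([41.9, 18.4]), np.float64(10.6)]
parked 149 [158. 284.] [ 0.6441 -0.287   0.0434] [0.0381 0.0461] [array([ 638.4, -287.9]), array([44.8, 16.3]), np.float64(12.2)]
parked 970 [255. 302.] [ 0.68   -0.0903  0.054 ] [0.0451 0.0564] [array([676.9, -90.6]), array([40.1, 90. ]), np.float64(20.9)]
head 1717 [238. 230.] [ 0.59   -
[... 835 characters left out ...]
3.2, -87.2]), array([ 37.9, 101. ]), np.float64(20.5)]
parked 323 [354. 247.] [ 0.5851 -0.1172  0.0394] [0.0369 0.0503] [array([ 588. , -112.4]), array([ 60.2, 102.7]), np.float64(19.6)]
parked 156 [395. 267.] [ 0.4439 -0.0931  0.0422] [0.0375 0.0467] [array([441.5, -86.2]), array([53.7, 59.8]), np.float64(27.1)]
head 350 [358. 211.] [ 0.5748 -0.1073  0.1563] [0.154 0.159] [array([ 577.2, -118.2]), array([83.8, 99.4]), np.float64(22.4)]
mouth [ 0.5735 -0.1014  0.0755]
head_front [ 0.5711 -0.0863  0.115 ]
fixture [ 0.5694 -0.0829  0.    ]
jar [ 0.482  -0.2429  0.    ]
cup [ 0.4408 -0.0854  0.    ]
bottle [0.6893 0.1328 0.    ]
anvlow [ 0.5661 -0.0957  0.012 ]
anvhigh [ 0.6788 -0.0915  0.012 ]
```

Depth puts the parked anvil's top at 54 mm, so the low anvil is in the mouth, the gap is 33.5 mm and all three plates are needed. The fixture origin is at about (0.5745, -0.1022), heading -69.3°.

```bash
cat >> h.py <<'E'
FX=np.array([.5745,-.1022]);FH=-69.3
def hv(deg): return np.array([np.cos(np.radians(deg)),np.sin(np.radians(deg))])
def pose(p,head,lean=35):
    h=np.r_[hv(head),0];l=np.radians(lean);z=np.sin(l)*h-np.cos(l)*np.array([0,0,1]);y=np.r_[hv(head+90),0]
    return np.array(p,float),np.stack([np.cross(y,z),y,z],1)
def go(p,head,lean=35,frm=None):
    if frm is None:
        o=ctrl.get_obs();frm=(o['ee_pos'],Ro.from_euler('xyz',o['eef_rot']).as_matrix())
    P,R=pose(p,head,lean);s=frm[1].T@(P-frm[0])/.05;r=Ro.from_matrix(frm[1].T@R).as_rotvec()
    print('  shift',s.round(3),'turn',r.round(3),'mm',round(np.linalg.norm(s)*50),'deg',np.degrees(np.linalg.norm(r)).round(1));return P,R
def tgt(c,head,back,z): return np.r_[np.array(c)-back*hv(head),z]
E
python3 - <<'E'
from h import *
print(np.array(ctrl.camera_params('wrist')['T_tool_cam']).round(3))
h=-79.5;f=go(tgt((.507,.1185),h,.046+.045,.10),h)
E
```

```text
[[-0.    -0.96  -0.281  0.084]
 [ 1.    -0.001  0.001  0.001]
 [-0.001 -0.281  0.96  -0.199]
 [ 0.     0.     0.     1.   ]]
  shift [ 4.159 -1.192  1.727] turn [-0.056 -0.609 -0.178] mm 233 deg 36.5
```

>>> move_arm:
  targets:
    - [1, 4.16, -1.19, 1.73, -0.056, -0.609, -0.178]
    - [1, 4.16, -1.19, 1.73, -0.056, -0.609, -0.178]
    - [1, 4.16, -1.19, 1.73, -0.056, -0.609, -0.178]
    - [1, 4.16, -1.19, 1.73, -0.056, -0.609, -0.178]
    - [1, 4.16, -1.19, 1.73, -0.056, -0.609, -0.178]
    - [1, 4.16, -1.19, 1.73, -0.056, -0.609, -0.178]
    - [1, 4.16, -1.19, 1.73, -0.056, -0.609, -0.178]
    - [1, 4.16, -1.19, 1.73, -0.056, -0.609, -0.178]
  grip_force: 45

```text
time_s: 2.0
ee_pos: [0.4911, 0.2071, 0.1005]
eef_rot: [3.14, 0.61, 1.752]
force: [0.5, 0.1, -0.1]
grip_width: 0.0937
grip_force: 0.0
```

```bash
cat >> h.py <<'E'
def plates(c='wrist',save=None):
    K,T=cam(c);p,d=ctrl.camera(c);W=cloud(d,K,T)
    if save: cv2.imwrite(save,p[:,:,::-1])
    for t in ctrl.cut_out(c,'plate_0')[:4]:
        r=t['region']&(W[...,2]>.0085)&(W[...,2]<.016)
        if r.sum()<50: continue
        Q=W[r];m=cv2.minAreaRect((Q[:,:2]*1000).astype(np.float32))
        u,v=np.where(r)[::-1]
        n=t['region'].astype(np.uint8);cs=max(cv2.findContours(n,0,1)[0],key=cv2.contourArea).reshape(-1,2)
        m2=cv2.minAreaRect(np.array([onplane(q,.012,K,T)[:2]*1000 for q in cs],np.float32))
        print('plate',round(t['score'],2),t['point'],r.sum(),np.median(Q[:,2]).round(4),[np.round(x,1) for x in m],'| contour',[np.round(x,1) for x in m2])
E
python3 - <<'E'
from h import *
plates('wrist','pics/w1.png');o=ctrl.get_obs();print(o['time_s'],o['ee_pos'],o['force'])
h=-79.5;go(tgt((.507,.1185),h,.046,.019),h)
E
```

```text
plate 0.79 [529.2, 167.5] 9114 0.0124 [array([634.7, 227.6]), array([ 45.2, 119.3]), np.float64(39.9)] | contour [array([632.2, 230. ]), array([ 46.1, 123.6]), np.float64(39.9)]
plate 0.75 [413.5, 36.3] 7502 0.0124 [array([522.4, 304.9]), array([45.5, 48.4]), np.float64(25.7)] | contour [array([522.2, 305.2]), array([46. , 47.1]), np.float64(25.9)]
plate 0.68 [320.1, 242.7] 4882 0.0123 [array([510. , 122.2]), array([ 45.1, 119.5]), np.float64(11.1)] | contour [array([509.1, 126.5]), array([ 45.2, 124.4]), np.float64(11.1)]
2.1 [0.49120609 0.20679519 0.10074379] [ 0.25998295 -0.05696117 -0.03569344]
  shift [ 0.22  -0.012  1.841] turn [ 0.    -0.001 -0.002] mm 93 deg 0.1
```

View pics/w1.png

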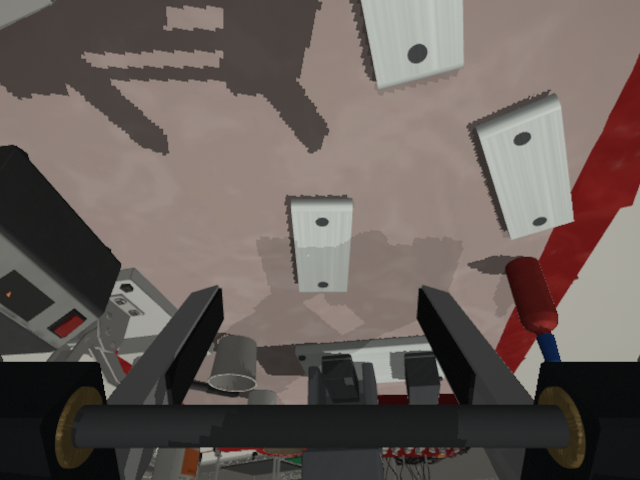

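The wrist view shows plate A between the fingers (320,243), with C at (525,167) and B at (415,40); the rectangles come out clean at 45 x 119 mm. I'll descend on A.

Run:
```python
from h import *
h=-78.9;go(tgt((.510,.122),h,.046,.019),h)
```

```text
shift [0.267 0.05  1.808] turn [-0.006 -0.001 -0.011] mm 91 deg 0.7
```

>>> move_arm:
  targets:
    - [1, 0.27, 0.05, 0.6, -0.006, 0, -0.011]
    - [1, 0.27, 0.05, 1.2, -0.006, 0, -0.011]
    - [1, 0.27, 0.05, 1.6, -0.006, 0, -0.011]
    - [1, 0.27, 0.05, 1.8, -0.006, 0, -0.011]
    - [1, 0.27, 0.05, 1.8, -0.006, 0, -0.011]
    - [-1, 0.27, 0.05, 1.8, -0.006, 0, -0.011]
    - [-1, 0.27, 0.05, 1.8, -0.006, 0, -0.011]
    - [-1, 0.27, 0.05, 1.8, -0.006, 0, -0.011]
    - [-1, 0.27, 0.05, 1.8, -0.006, 0, -0.011]
    - [-1, 0.27, 0.05, 1.8, -0.006, 0, -0.011]
    - [-1, 0.27, 0.05, 1.8, -0.006, 0, -0.011]

```text
time_s: 3.2
ee_pos: [0.5004, 0.1687, 0.0185]
eef_rot: [-3.14, 0.611, 1.768]
force: [-0.2, 0.8, -0.6]
grip_width: 0.0497
grip_force: 0.0
```

Run:
```python
from h import *
o=ctrl.get_obs();print(o['time_s'],o['ee_pos'],np.round(o['eef_rot'],3),o['force'].round(2) if hasattr(o['force'],'round') else o['force'],o['grip_width'],o['grip_force'])
f=go(np.r_[o['ee_pos'][:2],.12],-78.9)
# pre-insert: plate centre at fixture x -110
f=go(tgt(FX,FH,.046+.115,o['ee_pos'][2]+.044),FH,35)
```

```text
3.2 [0.50035108 0.16869357 0.01845892] [-3.14   0.611  1.768] [-0.25  0.79 -0.61] 0.04971505141199184 0.0
  shift [-1.165 -0.003 -1.664] turn [ 0.    -0.     0.003] mm 102 deg 0.2
  shift [-2.493 -0.132  0.671] turn [-0.096 -0.    -0.134] mm 129 deg 9.5
```

>>> move_arm:
  targets:
    - [-1, 0, 0, 0, 0, 0, 0]
    - [-1, 0, 0, 0, 0, 0, 0]
    - [-1, 0, 0, 0, 0, 0, 0]
    - [-1, 0, 0, 0, 0, 0, 0]
    - [-1, -0.1, 0, -0.14, 0, 0, 0]
    - [-1, -0.4, 0, -0.56, 0, 0, 0]
    - [-1, -0.69, 0, -0.98, 0, 0, 0]
    - [-1, -0.69, 0, -0.98, 0, 0, 0]

```text
time_s: 4.0
ee_pos: [0.5018, 0.1692, 0.0819]
eef_rot: [3.137, 0.609, 1.764]
force: [-0.0, -0.0, -0.4]
grip_width: 0.0004
grip_force: 0.0
```

Run:
```python
from h import *
o=ctrl.get_obs();print(o['time_s'],o['ee_pos'],np.round(o['eef_rot'],3),o['force'],o['grip_width'],o['grip_force'])
zb=o['ee_pos'][2]-.0185
K,T=cam('side');p,d=ctrl.camera('side');cv2.imwrite('pics/s2.png',cv2.resize(p[180:330,180:400,::-1],None,fx=3,fy=3));W=cloud(d,K,T)
for t in ctrl.cut_out('side','plate_0')[:4]:
    Q=W[t['region']];Q=Q[(Q[:,2]>.04)&(Q[:,2]<.12)]
    if len(Q)>200: # plane fit
        A=np.c_[Q[:,:2]-Q[:,:2].mean(0),np.ones(len(Q))];s=np.linalg.lstsq(A,Q[:,2],rcond=None)[0];print('tilt deg along heading',np.degrees(s[:2]@hv(-78.9)),'lateral',np.degrees(s[:2]@hv(11)),'z',Q[:,2].mean(),len(Q),'exp top',zb+.012,Q.mean(0),np.ptp(Q[:,1]))
go(tgt(FX,FH,.046+.115,.0185+.0435),FH,35)
```

```text
4.0 [0.50182943 0.16924653 0.08188634] [3.137 0.609 1.764] [-0.03492827 -0.02629965 -0.4071485 ] 0.00041475187402427677 0.0
  shift [-1.793 -0.134  1.663] turn [-0.095 -0.001 -0.135] mm 122 deg 9.5
```

Run:
```python
from h import *
plates('wrist','pics/w2.png')
plates('side')
```

```text
plate 0.89 [429.2, 11.6] 2315 0.0122 [array([529.9, 290.4]), array([45.3, 16. ]), np.float64(26.4)] | contour [array([530.2, 285.3]), array([47.1, 13.6]), np.float64(11.2)]
plate 0.85 [566.8, 136.5] 14039 0.0125 [array([634.7, 227.8]), array([ 45.8, 119.5]), np.float64(39.8)] | contour [array([632.1, 229.5]), array([ 47. , 122.7]), np.float64(39.9)]
plate 0.74 [316.8, 226.8] 6612 0.0123 [array([509.8, 123.3]), array([ 45. , 117.2]), np.float64(11.1)] | contour [array([509.5, 126.7]), array([ 45.7, 122.2]), np.float64(11.0)]
plate 0.82 [359.8, 243.6] 946 0.0122 [array([511.1, 117.8]), array([ 48.9, 118.9]), np.float64(10.8)] | contour [array([513.9, 117.9]), array([ 53.9, 119.1]), np.float64(10.5)]
plate 0.75 [412.7, 298.5] 1068 0.0123 [array([635.9, 223.3]), array([ 45.8, 119.8]), np.float64(39.9)] | contour [array([637.7, 222.8]), array([ 46.8, 119.4]), np.float64(39.7)]
plate 0.7 [462.5, 244.2] 940 0.0122 [array([506.9, 332.5]), array([ 47.4, 121.7]), np.float64(26.3)] | contour [array([508.5, 332.6]), array([ 53.6, 123.9]), np.float64(27.6)]
```

View pics/w2.png

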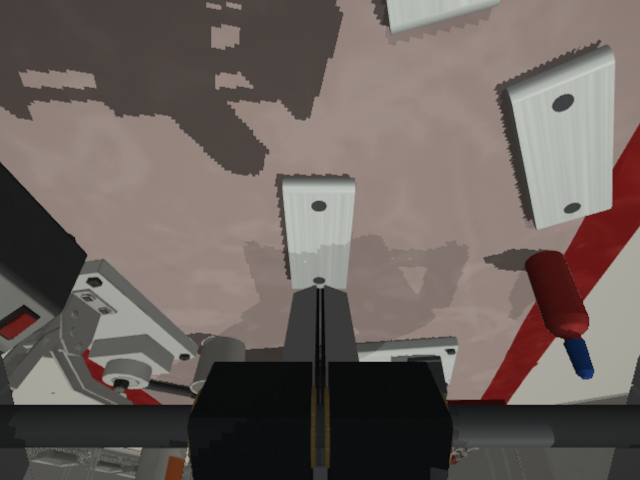

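The fingers closed on nothing; plate A (317,230) hasn't moved. I'll go back and watch the closing step by step.

Run:
```python
from h import *
h=-78.9;go(tgt((.510,.1205),h,.044,.0165),h)
```

```text
shift [0.623 0.014 1.054] turn [-0.001  0.     0.004] mm 61 deg 0.2
```

>>> move_arm:
  targets:
    - [0.5, 0, 0, 0, 0, 0, 0]
    - [0.5, 0, 0, 0, 0, 0, 0]
    - [0.5, 0, 0, 0, 0, 0, 0]
    - [0.5, 0, 0, 0, 0, 0, 0]
    - [0.5, 0, 0, 0, 0, 0, 0]
    - [0.5, 0, 0, 0, 0, 0, 0]
    - [0.5, 0, 0, 0, 0, 0, 0]

```text
time_s: 5.0
ee_pos: [0.5005, 0.1684, 0.0783]
eef_rot: [-3.14, 0.611, 1.768]
force: [1.0, 0.5, 0.8]
grip_width: 0.053
grip_force: 0.0
```

>>> move_arm:
  targets:
    - [0.5, 0.3, 0.01, 0.5, 0, 0, 0]
    - [0.5, 0.62, 0.01, 0.95, 0, 0, 0]
    - [0.5, 0.62, 0.01, 1.05, 0, 0, 0]
    - [0.5, 0.62, 0.01, 1.05, 0, 0, 0]
    - [0.5, 0.62, 0.01, 1.05, 0, 0, 0]

```text
time_s: 5.5
ee_pos: [0.5024, 0.1641, 0.0188]
eef_rot: [3.142, 0.61, 1.767]
force: [-0.4, 0.0, -0.3]
grip_width: 0.0704
grip_force: 0.0
```

>>> move_arm:
  targets:
    - [-1, 0, 0, 0, 0, 0, 0]
    - [-1, 0, 0, 0, 0, 0, 0]
    - [-1, 0, 0, 0, 0, 0, 0]
  grip_force: 45

```text
time_s: 5.8
ee_pos: [0.502, 0.1641, 0.018]
eef_rot: [-3.141, 0.61, 1.768]
force: [0.2, 0.2, -0.7]
grip_width: 0.0501
grip_force: 0.0
```

>>> move_arm:
  targets:
    - [-1, 0, 0, 0, 0, 0, 0]
    - [-1, 0, 0, 0, 0, 0, 0]

```text
time_s: 6.0
ee_pos: [0.5018, 0.1639, 0.0176]
eef_rot: [-3.14, 0.611, 1.768]
force: [0.5, -0.1, -0.8]
grip_width: 0.0339
grip_force: 0.0
```

Run:
```python
from h import *
o=ctrl.get_obs();print(o['ee_pos'],o['grip_width'],o['grip_force'],o['force'])
p1,_=ctrl.camera('side');p2,_=ctrl.camera('scene');p3,_=ctrl.camera('wrist')
a=cv2.resize(p1[180:280,310:420],(396,360));b=cv2.resize(p2[240:340,270:380],(396,360))
c=cv2.resize(p3[180:330,220:420],(320,240));x=np.zeros((600,800,3),np.uint8);x[:360,:396]=a;x[:360,400:796]=b;x[360:,:320]=c
cv2.imwrite('pics/g.png',x[:,:,::-1])
```

```text
[0.5018093  0.16392368 0.01761355] 0.03393770996885794 0.0 [ 0.47114924 -0.05569107 -0.84215359]
```

View pics/g.png

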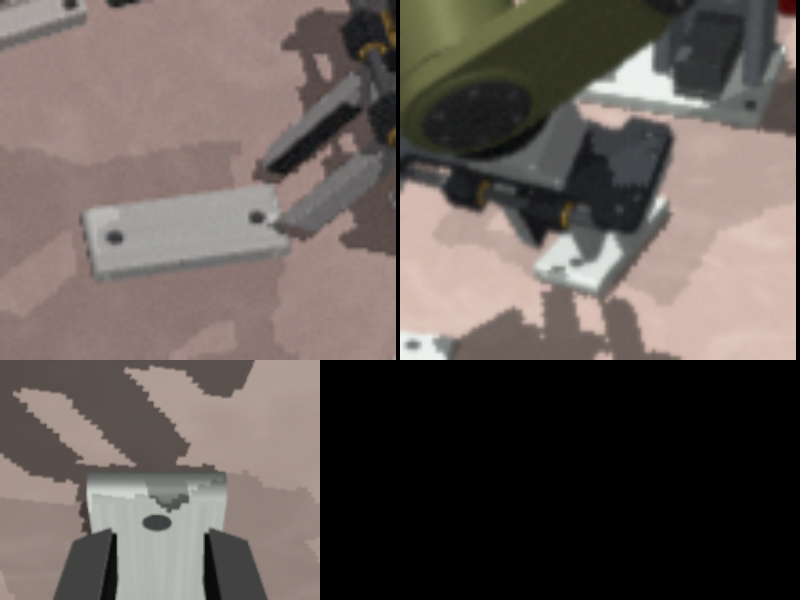

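The crops show the fingers passing above the plate, with the tips over its rear end and no contact. I'll measure the fingertips from wrist depth.

Run:
```python
from h import *
K,T=cam('wrist');p,d=ctrl.camera('wrist');Tc=np.array(ctrl.camera_params('wrist')['T_tool_cam'])
X=cloud(d,K,Tc);m=(d>0)&(d<.35)&(abs(X[...,1])<.06)&(X[...,2]>-.04)&(X[...,2]<.1)
# discontinuity at fingertip: for finger columns print tool xyz by row, and world z
W=cloud(d,K,T)
for u in (282,360,270,372):
    print(u)
    for v in range(270,325,4): print(v,X[v,u].round(4),'W',W[v,u].round(4),p[v,u])
```

```text
282
270 [ 0.0116 -0.0181 -0.0024] W [0.4818 0.1711 0.0129] [179 183 177]
274 [ 0.008  -0.0186  0.0015] W [0.4824 0.1658 0.0118] [182 187 181]
278 [ 0.005  -0.0188  0.0033] W [0.4829 0.1624 0.012 ] [182 187 181]
282 [ 0.0025 -0.0189  0.0037] W [0.4832 0.1601 0.013 ] [184 189 182]
286 [-0.0014 -0.0194  0.0077] W [0.4838 0.1547 0.0121] [184 188 182]
290 [ 0.0106 -0.016  -0.0266] W [0.4814 0.1842 0.0332] [65 66 65]
294 [ 0.0101 -0.0157 -0.0301] W [0.4814 0.1859 0.0364] [65 66 65]
298 [ 0.01   -0.0153 -0.0343] W [0.4813 0.1883 0.0399] [66 67 66]
302 [ 0.0105 -0.0149 -0.0394] W [0.4811 0.1916 0.0438] [65 66 65]
306 [ 0.0105 -0.0145 -0.0435] W [0.481  0.194  0.0472] [65 66 65]
310 [ 0.0107 -0.0141 -0.0479] W [0.4809 0.1967 0.0506] [66 66 66]
314 [ 0.0104 -0.0138 -0.0508] W [0.4809 0.1982 0.0532] [66 66 65]
318 [ 0.01   -0.0136 -0.0536] W [0.4809 0.1995 0.0557] [66 66 65]
322 [ 0.0098 -0.0134 -0.0565] W [0.4808 0.201  0.0582] [65 66 65]
360
270 [ 0.0112  0.0224 -0.0013] W [0.5217 0.1779 0.0121] [177 182 176]
274 [0.0084 0.0226 0.0003] W [0.5226 0.1749 0.0125] [165 162 156]
278 [-0.0024  0.02
[... 1971 characters left out ...]
0.1522 0.001 ] [146 130 123]
286 [-0.0094  0.0328  0.027 ] W [0.5385 0.1475 0.0007] [146 131 123]
290 [-0.0129  0.0332  0.0291] W [0.5396 0.1436 0.001 ] [146 131 124]
294 [-0.0164  0.0336  0.0312] W [0.5408 0.1397 0.0013] [146 131 123]
298 [-0.0206  0.0342  0.0347] W [0.5424 0.1345 0.0009] [128 115 110]
302 [ 0.0102  0.0239 -0.039 ] W [0.5193 0.1987 0.0436] [66 66 66]
306 [ 0.0102  0.0235 -0.0429] W [0.5184 0.2008 0.0468] [66 66 65]
310 [ 0.0103  0.0229 -0.047 ] W [0.5174 0.2031 0.0501] [66 66 66]
314 [ 0.0103  0.0225 -0.0507] W [0.5166 0.205  0.0531] [65 65 65]
318 [ 0.0106  0.0219 -0.0549] W [0.5155 0.2076 0.0563] [65 66 65]
322 [ 0.0102  0.0216 -0.0575] W [0.515  0.2087 0.0587] [66 66 65]
```

Run:
```python
from h import *
o=ctrl.get_obs();R=Ro.from_euler('xyz',o['eef_rot']).as_matrix()
for c,(r0,r1,c0,c1) in dict(side=(195,260,360,430),scene=(240,330,270,380)).items():
    K,T=cam(c);p,d=ctrl.camera(c);W=cloud(d,K,T)[r0:r1,c0:c1].reshape(-1,3)
    X=(W-o['ee_pos'])@R
    m=(abs(X[:,0])<.03)&(abs(X[:,1])<.06)&(W[:,2]>.016)&(X[:,2]>-.12)
    for a in np.arange(-.1,.02,.01):
        q=m&(X[:,2]>a)&(X[:,2]<a+.01);
        if q.sum()>1: print(c,round(a,3),q.sum(),X[q].min(0).round(3),X[q].max(0).round(3))
    print('lowest',W[m][W[m][:,2].argsort()[:3]].round(4),X[m][:,2].max())
```

```text
side -0.1 75 [-0.013 -0.021 -0.1  ] [ 0.008  0.023 -0.09 ]
side -0.09 86 [-0.014 -0.02  -0.09 ] [ 0.007  0.024 -0.08 ]
side -0.08 79 [-0.016 -0.021 -0.08 ] [ 0.007  0.024 -0.07 ]
side -0.07 86 [-0.014 -0.021 -0.07 ] [ 0.012  0.024 -0.06 ]
side -0.06 75 [-0.014 -0.022 -0.06 ] [ 0.007  0.023 -0.05 ]
side -0.05 78 [-0.014 -0.02  -0.05 ] [ 0.008  0.023 -0.04 ]
side -0.04 74 [-0.014 -0.024 -0.04 ] [ 0.008  0.023 -0.03 ]
side -0.03 52 [-0.012 -0.021 -0.03 ] [ 0.008  0.022 -0.02 ]
side -0.02 3 [-0.006 -0.013 -0.02 ] [ 0.005 -0.009 -0.017]
side -0.0 4 [-0.009 -0.018  0.   ] [0.001 0.016 0.007]
side 0.01 4 [-0.025 -0.017  0.011] [-0.013  0.002  0.019]
lowest [[0.5052 0.1329 0.0161]
 [0.5074 0.1479 0.0161]
 [0.4865 0.1507 0.0162]] 0.01917784061980247
scene -0.08 10 [-0.002 -0.022 -0.08 ] [ 0.013 -0.016 -0.071]
scene -0.07 14 [-0.005 -0.021 -0.069] [ 0.013 -0.009 -0.061]
scene -0.06 15 [-0.007 -0.021 -0.059] [ 0.014  0.018 -0.051]
scene -0.05 29 [-0.002 -0.022 -0.049] [ 0.014  0.016 -0.04 ]
scene -0.04 32 [-0.003 -0.021 -0.04 ] [ 0.014  0.016 -0.03 ]
scene -0.03 19 [-0.003 -0.021 -0.029] [ 0.014  0.018 -0.021]
scene -0.02 8 [ 0.    -0.011 -0.02 ] [ 0.013  0.012 -0.015]
lowest [[0.5053 0.1845 0.0244]
 [0.5053 0.1807 0.0252]
 [0.4868 0.1829 0.0255]] -0.01533111991702652
```

Depth from all three cameras puts the real fingertips about 39.5 mm behind where the stated TCP implies (tool z about -25.5 mm, not +14 mm). I'll use that as the tool length.

```bash
sed -i 's/    P,R=pose(p,head,lean);s=/    P,R=pose(p,head,lean);P=P+.0395*R[:,2];s=/' h.py
cat >> h.py <<'E'
def rt():
    o=ctrl.get_obs();R=Ro.from_euler('xyz',o['eef_rot']).as_matrix();P=o['ee_pos']-.0395*R[:,2]
    print('t',o['time_s'],'realTCP',P.round(4),'rot',np.round(o['eef_rot'],3),'F',np.round(o['force'],1),'w',round(o['grip_width'],4),'gf',round(o['grip_force'],1));return P,R
E
python3 - <<'E'
from h import *
rt();h=-78.9;go(tgt((.510,.1205),h,.046,.0195),h)
E
```

```text
t 6.3 realTCP [0.4974 0.1861 0.0498] rot [-3.14   0.611  1.768] F [-0.8  0.3  0.5] w 0.0101 gf 0.0
  shift [ 0.007 -0.006  0.736] turn [ 0.    -0.     0.003] mm 37 deg 0.2
```

>>> move_arm:
  targets:
    - [0.5, 0, 0, 0, 0, 0, 0]
    - [0.5, 0, 0, 0, 0, 0, 0]
    - [0.5, 0, 0, 0, 0, 0, 0]
    - [0.5, 0, 0, 0, 0, 0, 0]

```text
time_s: 6.7
ee_pos: [0.5018, 0.1639, 0.0175]
eef_rot: [-3.14, 0.611, 1.768]
force: [0.6, 0.1, -0.5]
grip_width: 0.0383
grip_force: 0.0
```

>>> move_arm:
  targets:
    - [0.5, 0, 0, 0, 0, 0, 0]
    - [0.5, 0, 0, 0, 0, 0, 0]
    - [0.5, 0, 0, 0, 0, 0, 0]
    - [0.5, 0, 0, 0, 0, 0, 0]

```text
time_s: 7.1
ee_pos: [0.5018, 0.1639, 0.0175]
eef_rot: [-3.14, 0.611, 1.768]
force: [-0.0, -0.4, 0.1]
grip_width: 0.0692
grip_force: 0.0
```

>>> move_arm:
  targets:
    - [0.5, 0.01, 0, 0.4, 0, 0, 0]
    - [0.5, 0.01, 0, 0.6, 0, 0, 0]
    - [0.5, 0.01, 0, 0.65, 0, 0, 0]
    - [0.5, 0.01, 0, 0.7, 0, 0, 0]
    - [0.5, 0.01, 0, 0.73, 0, 0, 0]
    - [0.5, 0.01, 0, 0.73, 0, 0, 0]
    - [0.5, 0.01, 0, 0.73, 0, 0, 0]

```text
time_s: 7.8
ee_pos: [0.506, 0.1446, -0.0113]
eef_rot: [-3.141, 0.611, 1.767]
force: [-5.7, 3.3, 12.2]
grip_width: 0.0705
grip_force: 5.7
```

>>> move_arm:
  targets:
    - [-1, 0, 0, 0, 0, 0, 0]
    - [-1, 0, 0, 0, 0, 0, 0]
    - [-1, 0, 0, 0, 0, 0, 0]
    - [-1, 0, 0, 0, 0, 0, 0]
    - [-1, 0, 0, 0, 0, 0, 0]
    - [-1, 0, 0, 0, 0, 0, 0]
  grip_force: 45

```text
time_s: 8.4
ee_pos: [0.5066, 0.1442, -0.0112]
eef_rot: [3.141, 0.611, 1.767]
force: [-0.6, 0.1, 8.9]
grip_width: 0.0446
grip_force: 50.7
```

Run:
```python
from h import *
P,R=rt()
```

```text
t 8.4 realTCP [0.5022 0.1664 0.0212] rot [3.141 0.611 1.767] F [-0.6  0.1  8.9] w 0.0446 gf 50.7
```

Plate A is gripped (44.6 mm). The tips touch the bench at reading 0.0212, which is my height reference. Lifting now.

>>> move_arm:
  targets:
    - [-1, -0.1, 0, -0.14, 0, 0, 0]
    - [-1, -0.4, 0, -0.56, 0, 0, 0]
    - [-1, -0.69, 0, -0.98, 0, 0, 0]
    - [-1, -0.72, 0, -1.02, 0, 0, 0]
    - [-1, -0.72, 0, -1.02, 0, 0, 0]

```text
time_s: 8.9
ee_pos: [0.5059, 0.1437, 0.05]
eef_rot: [-3.141, 0.61, 1.767]
force: [-0.3, 0.3, -2.2]
grip_width: 0.0446
grip_force: 44.9
```

```bash
cat >> h.py <<'E'
def held(P,R,c='side',top=None):
    K,T=cam(c);p,d=ctrl.camera(c);W=cloud(d,K,T).reshape(-1,3)
    h=R[:2,2]/np.linalg.norm(R[:2,2]);y=R[:2,1];top=P[2]-.0212+.012
    a=(W[:,:2]-P[:2])@h;b=(W[:,:2]-P[:2])@y
    m=(abs(W[:,2]-top)<.012)&(a>.025)&(a<.14)&(abs(b)<.035);Q=W[m]
    s=np.linalg.lstsq(np.c_[a[m],b[m],np.ones(m.sum())],Q[:,2],rcond=None)[0]
    print('n',m.sum(),'pitch',np.degrees(s[0]).round(2),'roll',np.degrees(s[1]).round(2),'z med',np.median(Q[:,2]).round(4),'exp',top.round(4),'front',np.percentile(a[m],99).round(4),'lat',np.percentile(b[m],[2,98]).round(4))
E
python3 - <<'E'
from h import *
P,R=rt();held(P,R);held(P,R,'scene')
go(tgt(FX,FH,.046+.115,.0212+.044),FH,35)
E
```

```text
t 8.9 realTCP [0.5016 0.1659 0.0824] rot [-3.141  0.61   1.767] F [-0.3  0.3 -2.2] w 0.0446 gf 44.9
n 858 pitch -0.73 roll -3.25 z med 0.0725 exp 0.0732 front 0.1085 lat [-0.0229  0.0226]
  return _methods._mean(a, axis=axis, dtype=dtype,
  ret = ret.dtype.type(ret / rcount)
Traceback (most recent call last):
  File "h.py", line 45, in held
    print('n',m.sum(),'pitch',np.degrees(s[0]).round(2),'roll',np.degrees(s[1]).round(2),'z med',np.median(Q[:,2]).round(4),'exp',top.round(4),'front',np.percentile(a[m],99).round(4),'lat',np.percentile(b[m],[2,98]).round(4))
                                                                                                                                                       ~~~~~~~~~~~~~^^^^^^^^^
IndexError: index -1 is out of bounds for axis 0 with size 0
```

Run:
```python
from h import *
f=go(tgt(FX,FH,.049+.11,.0212+.045),FH,35)
```

```text
shift [-1.792 -0.048  1.619] turn [-0.097 -0.    -0.134] mm 121 deg 9.5
```

>>> move_arm:
  targets:
    - [-1, -0.6, -0.02, 0.54, -0.032, 0, -0.045]
    - [-1, -1.2, -0.03, 1.08, -0.064, 0, -0.09]
    - [-1, -1.79, -0.05, 1.62, -0.097, 0, -0.134]
    - [-1, -1.79, -0.05, 1.62, -0.097, 0, -0.134]
    - [-1, -1.79, -0.05, 1.62, -0.097, 0, -0.134]
    - [-1, -1.79, -0.05, 1.62, -0.097, 0, -0.134]

```text
time_s: 9.6
ee_pos: [0.5267, 0.0262, 0.0343]
eef_rot: [3.141, 0.61, 1.932]
force: [-0.0, 0.5, -2.5]
grip_width: 0.0446
grip_force: 44.9
```

Run:
```python
from h import *
P,R=rt();held(P,R)
K,T=cam('side');p,d=ctrl.camera('side');W=cloud(d,K,T)
# plate in fixture frame
h=hv(FH);y=hv(FH+90);F=np.stack([(W[...,:2]-FX)@h,(W[...,:2]-FX)@y],-1)
top=P[2]-.0212+.012
m=(abs(W[...,2]-top)<.008)&(F[...,0]>-.13)&(F[...,0]<-.03)&(abs(F[...,1])<.04)
print(cv2.minAreaRect((F[m]*1000).astype(np.float32)))
m=(abs(W[...,2]-.16)<.006)&(abs(F[...,0])<.12)&(abs(F[...,1])<.07);print('head',cv2.minAreaRect((F[m]*1000).astype(np.float32)))
cv2.imwrite('pics/s3.png',cv2.resize(p[170:320,180:380,::-1],(800,600)))
for x in (-.095,-.06,0): print(x);go(tgt(FX,FH,.049-x,.0212+.0432),FH,35)
```

```text
t 9.6 realTCP [0.5187 0.0474 0.0666] rot [3.141 0.61  1.932] F [-0.   0.5 -2.5] w 0.0446 gf 44.9
n 869 pitch -0.89 roll -3.18 z med 0.0569 exp 0.0574 front 0.1083 lat [-0.0226  0.0225]
((-89.98460388183594, -0.5164546966552734), (49.08851623535156, 79.60160827636719), 89.88367462158203)
head ((22.707069396972656, 0.2920379638671875), (87.1231689453125, 95.03153991699219), 89.60989379882812)
-0.095
  shift [-0.233 -0.019  0.223] turn [ 0.002 -0.     0.   ] mm 16 deg 0.1
-0.06
  shift [-0.807 -0.02   0.624] turn [ 0.002 -0.     0.   ] mm 51 deg 0.1
0
  shift [-1.79  -0.021  1.312] turn [ 0.002 -0.     0.   ] mm 111 deg 0.1
```

View pics/s3.png

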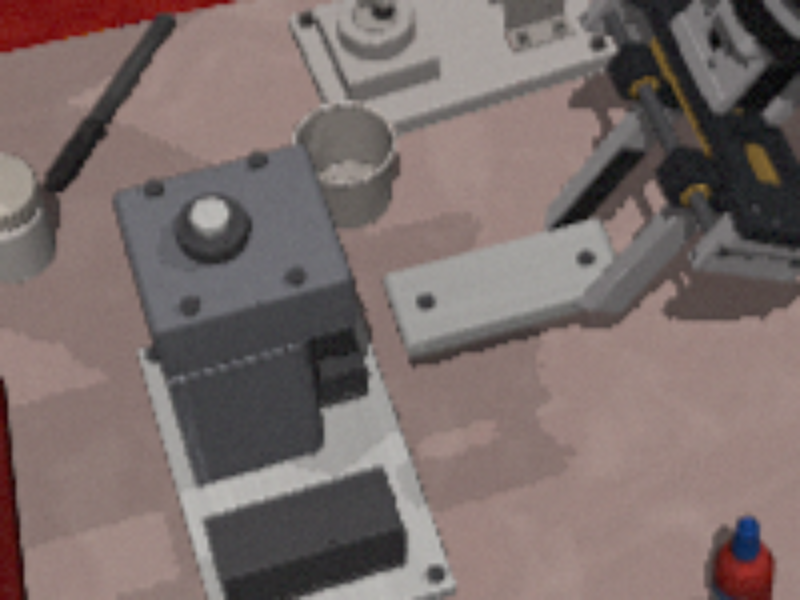

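The plate is lined up with the mouth: held at crop (500,290), lateral error 0.5 mm and yaw 0.1° in the fixture frame. Inserting.

>>> move_arm:
  targets:
    - [-1, -0.3, -0.01, 0.22, 0, 0, 0]
    - [-1, -0.6, -0.02, 0.44, 0, 0, 0]
    - [-1, -0.9, -0.02, 0.65, 0, 0, 0]
    - [-1, -1.2, -0.02, 0.87, 0, 0, 0]
    - [-1, -1.45, -0.02, 1.05, 0, 0, 0]
    - [-1, -1.6, -0.02, 1.16, 0, 0, 0]
    - [-1, -1.68, -0.02, 1.21, 0, 0, 0]
    - [-1, -1.72, -0.02, 1.24, 0, 0, 0]

```text
time_s: 10.5
ee_pos: [0.5634, -0.0739, 0.0332]
eef_rot: [3.14, 0.611, 1.932]
force: [-0.2, -0.6, -2.1]
grip_width: 0.0448
grip_force: 44.9
```

```bash
cat >> h.py <<'E'
def fix(P):
    print('fixture TCP x,y,bottom mm',((P[:2]-FX)@hv(FH)*1000+49).round(1),((P[:2]-FX)@hv(FH+90)*1000).round(1),((P[2]-.0212)*1000).round(1))
E
python3 - <<'E'
from h import *
P,R=rt();fix(P)
go(tgt(FX,FH,.049-.004,.0212+.0425),FH,35)
E
```

```text
t 10.5 realTCP [ 0.5553 -0.0527  0.0656] rot [3.14  0.611 1.932] F [-0.2 -0.6 -2.1] w 0.0448 gf 44.9
fixture TCP x,y,bottom mm -4.1 -0.4 44.4
  shift [-0.111  0.008  0.123] turn [ 0.001 -0.    -0.   ] mm 8 deg 0.1
```

>>> move_arm:
  targets:
    - [-1, -0.02, 0, 0.04, 0, 0, 0]
    - [-1, -0.05, 0, 0.07, 0, 0, 0]
    - [-1, -0.08, 0, 0.1, 0, 0, 0]
    - [-1, -0.11, 0, 0.12, 0, 0, 0]
    - [-1, -0.13, 0, 0.135, 0, 0, 0]

```text
time_s: 11.0
ee_pos: [0.5651, -0.0785, 0.0308]
eef_rot: [3.139, 0.606, 1.932]
force: [-33.0, 52.7, 25.0]
grip_width: 0.0443
grip_force: 45.2
```

Run:
```python
from h import *
P,R=rt();fix(P)
```

```text
t 11.0 realTCP [ 0.5571 -0.0575  0.0633] rot [3.139 0.606 1.932] F [-33.   52.7  25. ] w 0.0443 gf 45.2
fixture TCP x,y,bottom mm 1.1 -0.5 42.1
```

The plate hit the back stop at home (about 60 N). Relaxing the push and releasing.

>>> move_arm:
  targets:
    - [-1, 0.04, 0, -0.05, 0, 0, 0]
    - [-1, 0.04, 0, -0.05, 0, 0, 0]

```text
time_s: 11.2
ee_pos: [0.565, -0.0782, 0.032]
eef_rot: [3.14, 0.609, 1.933]
force: [-6.1, 10.9, -0.6]
grip_width: 0.0446
grip_force: 45.0
```

>>> move_arm:
  targets:
    - [0.45, 0, 0, 0, 0, 0, 0]
    - [0.45, 0, 0, 0, 0, 0, 0]
    - [0.45, 0, 0, 0, 0, 0, 0]
    - [0.45, 0, 0, 0, 0, 0, 0]
    - [0.45, 0, 0, -0.4, 0, 0, 0]
    - [0.45, 0, 0, -1, 0, 0, 0]
    - [0.45, 0, 0, -1.6, 0, 0, 0]
    - [0.45, 0, 0, -1.6, 0, 0, 0]

```text
time_s: 12.0
ee_pos: [0.5503, -0.0353, 0.1009]
eef_rot: [3.134, 0.612, 1.93]
force: [0.1, -0.1, 0.1]
grip_width: 0.0681
grip_force: 0.0
```

```bash
cat >> h.py <<'E'
def stack(top,save=None):
    for c in ('side','wrist'):
        K,T=cam(c);p,d=ctrl.camera(c);W=cloud(d,K,T)
        if save and c=='wrist': cv2.imwrite(save,p[:,:,::-1])
        h=hv(FH);y=hv(FH+90);F=np.stack([(W[...,:2]-FX)@h,(W[...,:2]-FX)@y],-1)
        m=(abs(W[...,2]-top)<.006)&(F[...,0]>-.09)&(F[...,0]<-.005)&(abs(F[...,1])<.04)
        if m.sum()>30:
            q=F[m]*1000;print(c,m.sum(),'z',np.median(W[m][:,2]).round(4),'rear x',np.percentile(q[:,0],1).round(1),'y',np.percentile(q[:,1],[1,99]).round(1),np.round(cv2.minAreaRect(q.astype(np.float32))[2],1))
E
python3 - <<'E'
from h import *
P,R=rt();stack(.054);
h=-64.0;print('B');go(tgt((.5075,.3325),h,.046,.10),h);plates('side')
E
```

```text
t 12.0 realTCP [ 0.5421 -0.0142  0.1332] rot [3.134 0.612 1.93 ] F [ 0.1 -0.1  0.1] w 0.0681 gf 0.0
side 400 z 0.0541 rear x -58.7 y [-22.   23.1] 89.1
wrist 3934 z 0.0543 rear x -62.4 y [-21.2  23. ] 89.6
B
  shift [ 6.63   1.789 -3.9  ] turn [-0.051  0.    -0.076] mm 395 deg 5.3
plate 0.92 [412.9, 296.4] 1111 0.0123 [array([635.8, 223.2]), array([ 46.4, 120.6]), np.float64(40.1)] | contour [array([637.4, 223.2]), array([ 47.8, 119.5]), np.float64(40.5)]
plate 0.69 [463.0, 243.3] 937 0.0123 [array([506.5, 332.8]), array([ 47.6, 120.8]), np.float64(25.6)] | contour [array([509.5, 332.2]), array([ 53.3, 122.1]), np.float64(25.7)]
```

Plate 1 is home and flat (top 54 mm, rear end at about -60). Next is plate B.

>>> move_arm:
  targets:
    - [0.45, 6.63, 1.79, -3.9, -0.051, 0, -0.076]
    - [0.45, 6.63, 1.79, -3.9, -0.051, 0, -0.076]
    - [0.45, 6.63, 1.79, -3.9, -0.051, 0, -0.076]
    - [0.45, 6.63, 1.79, -3.9, -0.051, 0, -0.076]
    - [0.45, 6.63, 1.79, -3.9, -0.051, 0, -0.076]
    - [0.45, 6.63, 1.79, -3.9, -0.051, 0, -0.076]
    - [0.45, 6.63, 1.79, -3.9, -0.051, 0, -0.076]
    - [0.45, 6.63, 1.79, -3.9, -0.051, 0, -0.076]
    - [0.45, 6.63, 1.79, -3.9, -0.051, 0, -0.076]
    - [0.45, 6.63, 1.79, -3.9, -0.051, 0, -0.076]
    - [0.45, 6.63, 1.79, -3.9, -0.051, 0, -0.076]
    - [0.45, 6.63, 1.79, -3.9, -0.051, 0, -0.076]

```text
time_s: 13.4
ee_pos: [0.4978, 0.3521, 0.0677]
eef_rot: [-3.14, 0.611, 2.023]
force: [0.3, 0.5, 0.4]
grip_width: 0.0681
grip_force: 0.0
```

Run:
```python
from h import *
P,R=rt();plates('wrist')
h=-64.2;go(tgt((.5075,.3335),h,.046,.0215),h)
```

```text
t 13.4 realTCP [0.4879 0.3725 0.1   ] rot [-3.14   0.611  2.023] F [0.3 0.5 0.4] w 0.0681 gf 0.0
plate 0.91 [317.2, 209.3] 8902 0.0124 [array([505.9, 337.7]), array([ 45.1, 118.4]), np.float64(26.6)] | contour [array([504.6, 340.7]), array([ 46., 123.]), np.float64(27.0)]
plate 0.86 [379.1, 329.3] 1662 0.0125 [array([627.5, 223.3]), array([ 28.5, 115.8]), np.float64(39.7)] | contour [array([623.2, 228.5]), array([ 29.3, 130.5]), np.float64(39.2)]
  shift [0.936 0.011 1.267] turn [ 0.    -0.     0.001] mm 79 deg 0.1
```

>>> move_arm:
  targets:
    - [0.45, 0.5, 0, 0.3, -0.003, 0, -0.006]
    - [0.45, 0.92, 0, 0.8, -0.003, 0, -0.006]
    - [0.45, 0.92, 0, 1.1, -0.003, 0, -0.006]
    - [0.45, 0.92, 0, 1.22, -0.003, 0, -0.006]
    - [0.45, 0.92, 0, 1.26, -0.003, 0, -0.006]
    - [0.45, 0.92, 0, 1.26, -0.003, 0, -0.006]

```text
time_s: 14.1
ee_pos: [0.4973, 0.3547, -0.0092]
eef_rot: [-3.141, 0.61, 2.03]
force: [-0.1, 0.3, 0.5]
grip_width: 0.068
grip_force: 0.0
```

>>> move_arm:
  targets:
    - [-1, 0, 0, 0.02, 0, 0, 0]
    - [-1, 0, 0, 0.02, 0, 0, 0]
    - [-1, 0, 0, 0.02, 0, 0, 0]
    - [-1, 0, 0, 0.02, 0, 0, 0]
    - [-1, 0, 0, 0.02, 0, 0, 0]
    - [-1, 0, 0, 0.02, 0, 0, 0]

```text
time_s: 14.7
ee_pos: [0.497, 0.3546, -0.0106]
eef_rot: [-3.141, 0.611, 2.031]
force: [-1.6, 0.7, 5.8]
grip_width: 0.0444
grip_force: 46.1
```

Run:
```python
from h import *
P,R=rt()
```

```text
t 14.7 realTCP [0.487  0.3749 0.0218] rot [-3.141  0.611  2.031] F [-1.6  0.7  5.8] w 0.0444 gf 46.1
```

>>> move_arm:
  targets:
    - [-1, -0.1, 0, -0.14, 0, 0, 0]
    - [-1, -0.4, 0, -0.56, 0, 0, 0]
    - [-1, -0.8, 0, -1.15, 0, 0, 0]
    - [-1, -0.86, 0, -1.23, 0, 0, 0]
    - [-1, -0.86, 0, -1.23, 0, 0, 0]

```text
time_s: 15.2
ee_pos: [0.4971, 0.3548, 0.0648]
eef_rot: [-3.142, 0.61, 2.031]
force: [0.2, 0.6, -2.8]
grip_width: 0.0444
grip_force: 45.0
```

Run:
```python
from h import *
P,R=rt();held(P,R)
go(tgt(FX,FH,.049+.11,.0218+.058),FH,35)
```

```text
t 15.2 realTCP [0.4871 0.375  0.0971] rot [-3.142  0.61   2.031] F [ 0.2  0.6 -2.8] w 0.0444 gf 45.0
n 837 pitch -1.16 roll -2.7 z med 0.0868 exp 0.0879 front 0.1056 lat [-0.0223  0.0224]
  shift [-4.861 -2.387  3.796] turn [ 0.055 -0.     0.082] mm 331 deg 5.6
```

>>> move_arm:
  targets:
    - [-1, -4.86, -2.39, 3.8, 0.055, 0, 0.082]
    - [-1, -4.86, -2.39, 3.8, 0.055, 0, 0.082]
    - [-1, -4.86, -2.39, 3.8, 0.055, 0, 0.082]
    - [-1, -4.86, -2.39, 3.8, 0.055, 0, 0.082]
    - [-1, -4.86, -2.39, 3.8, 0.055, 0, 0.082]
    - [-1, -4.86, -2.39, 3.8, 0.055, 0, 0.082]
    - [-1, -4.86, -2.39, 3.8, 0.055, 0, 0.082]
    - [-1, -4.86, -2.39, 3.8, 0.055, 0, 0.082]
    - [-1, -4.86, -2.39, 3.8, 0.055, 0, 0.082]
    - [-1, -4.86, -2.39, 3.8, 0.055, 0, 0.082]
    - [-1, -4.86, -2.39, 3.8, 0.055, 0, 0.082]

```text
time_s: 16.35
ee_pos: [0.5264, 0.0264, 0.0474]
eef_rot: [-3.141, 0.611, 1.933]
force: [-0.0, 0.6, -1.7]
grip_width: 0.0445
grip_force: 45.0
```

```bash
cat >> h.py <<'E'
def pre(P):
    K,T=cam('side');p,d=ctrl.camera('side');W=cloud(d,K,T);h=hv(FH);y=hv(FH+90);F=np.stack([(W[...,:2]-FX)@h,(W[...,:2]-FX)@y],-1)
    m=(abs(W[...,2]-(P[2]-.0212+.012))<.008)&(F[...,0]>-.13)&(F[...,0]<-.03)&(abs(F[...,1])<.04)
    print('pre',cv2.minAreaRect((F[m]*1000).astype(np.float32)),'front',np.percentile(F[m][:,0],99.5)*1000)
E
python3 - <<'E'
from h import *
P,R=rt();fix(P);held(P,R);pre(P)
for x,b in((-.004,.0568),(.0045,.0545)): go(tgt(FX,FH,.047-x,.0218+b),FH,35)
E
```

```text
t 16.35 realTCP [0.5184 0.0476 0.0797] rot [-3.141  0.611  1.933] F [-0.   0.6 -1.7] w 0.0445 gf 45.0
fixture TCP x,y,bottom mm -111.0 0.4 58.5
n 844 pitch -0.86 roll -3.14 z med 0.0696 exp 0.0705 front 0.1052 lat [-0.0221  0.0231]
pre ((-92.0952377319336, 0.10761260986328125), (50.52292251586914, 75.71119689941406), 89.05987548828125) front -54.850409693889326
  shift [-1.767 -0.012  1.269] turn [ 0.001 -0.     0.001] mm 109 deg 0.1
  shift [-1.88  -0.012  1.404] turn [ 0.001 -0.     0.001] mm 117 deg 0.1
```

>>> move_arm:
  targets:
    - [-1, -0.3, -0.01, 0.22, 0, 0, 0]
    - [-1, -0.6, -0.01, 0.43, 0, 0, 0]
    - [-1, -0.9, -0.01, 0.65, 0, 0, 0]
    - [-1, -1.2, -0.01, 0.86, 0, 0, 0]
    - [-1, -1.5, -0.01, 1.08, 0, 0, 0]
    - [-1, -1.68, -0.01, 1.2, 0, 0, 0]
    - [-1, -1.77, -0.01, 1.27, 0, 0, 0]
    - [-1, -1.79, -0.01, 1.3, 0, 0, 0]
    - [-1, -1.82, -0.01, 1.34, 0, 0, 0]
    - [-1, -1.85, -0.01, 1.37, 0, 0, 0]
    - [-1, -1.88, -0.01, 1.39, 0, 0, 0]

```text
time_s: 17.55
ee_pos: [0.5664, -0.0816, 0.0435]
eef_rot: [3.141, 0.607, 1.932]
force: [-16.9, 34.3, 4.8]
grip_width: 0.0446
grip_force: 45.0
```

Run:
```python
from h import *
P,R=rt();fix(P)
```

```text
t 17.55 realTCP [ 0.5584 -0.0605  0.0759] rot [3.141 0.607 1.932] F [-16.9  34.3   4.8] w 0.0446 gf 45.0
fixture TCP x,y,bottom mm 4.3 -0.3 54.7
```

Plate B has reached the stop (38 N). Relaxing and releasing.

>>> move_arm:
  targets:
    - [-1, 0.03, 0, -0.02, 0, 0, 0]
    - [-1, 0.03, 0, -0.02, 0, 0, 0]
    - [0.45, 0.03, 0, -0.02, 0, 0, 0]
    - [0.45, 0.03, 0, -0.02, 0, 0, 0]
    - [0.45, 0.03, 0, -0.02, 0, 0, 0]
    - [0.45, 0.03, 0, -0.02, 0, 0, 0]
    - [0.45, 0.03, 0, -0.4, 0, 0, 0]
    - [0.45, 0.03, 0, -1, 0, 0, 0]
    - [0.45, 0.03, 0, -1.6, 0, 0, 0]
    - [0.45, 0.03, 0, -1.6, 0, 0, 0]

```text
time_s: 18.55
ee_pos: [0.5518, -0.0386, 0.1124]
eef_rot: [3.135, 0.612, 1.93]
force: [0.5, -0.1, 0.2]
grip_width: 0.0681
grip_force: 0.0
```

Run:
```python
from h import *
P,R=rt();stack(.066,'pics/w4.png')
h=-50.2;print('C');go(tgt((.6355,.2245),h,.046,.10),h)
```

```text
t 18.55 realTCP [ 0.5436 -0.0175  0.1448] rot [3.135 0.612 1.93 ] F [ 0.5 -0.1  0.2] w 0.0681 gf 0.0
side 371 z 0.0658 rear x -58.9 y [-22.5  23.8] 89.0
wrist 4048 z 0.0663 rear x -62.4 y [-20.9  23.2] 89.8
C
  shift [ 4.406  3.303 -2.061] turn [-0.19   0.    -0.273] mm 294 deg 19.1
```

>>> move_arm:
  targets:
    - [0.45, 4.4, 3.3, -2.06, -0.19, 0, -0.273]
    - [0.45, 4.4, 3.3, -2.06, -0.19, 0, -0.273]
    - [0.45, 4.4, 3.3, -2.06, -0.19, 0, -0.273]
    - [0.45, 4.4, 3.3, -2.06, -0.19, 0, -0.273]
    - [0.45, 4.4, 3.3, -2.06, -0.19, 0, -0.273]
    - [0.45, 4.4, 3.3, -2.06, -0.19, 0, -0.273]
    - [0.45, 4.4, 3.3, -2.06, -0.19, 0, -0.273]
    - [0.45, 4.4, 3.3, -2.06, -0.19, 0, -0.273]
    - [0.45, 4.4, 3.3, -2.06, -0.19, 0, -0.273]
    - [0.45, 4.4, 3.3, -2.06, -0.19, 0, -0.273]

```text
time_s: 19.65
ee_pos: [0.6206, 0.2406, 0.0678]
eef_rot: [-3.141, 0.611, 2.263]
force: [0.0, -0.2, 0.7]
grip_width: 0.0681
grip_force: 0.0
```

Run:
```python
from h import *
P,R=rt();plates('wrist');plates('side')
h=-50.1;go(tgt((.6352,.2245),h,.046,.0215),h)
```

```text
t 19.65 realTCP [0.6062 0.2581 0.1001] rot [-3.141  0.611  2.263] F [ 0.  -0.2  0.7] w 0.0681 gf 0.0
plate 0.65 [321.1, 213.7] 8804 0.0125 [array([634.4, 228.1]), array([ 45.9, 118.5]), np.float64(40.3)] | contour [array([632.8, 230.1]), array([ 46.1, 123.8]), np.float64(39.9)]
plate 0.59 [412.8, 298.2] 1134 0.0123 [array([635.6, 223.5]), array([ 47.2, 118.7]), np.float64(40.3)] | contour [array([638. , 222.5]), array([ 50.4, 121.3]), np.float64(40.3)]
  shift [0.92  0.006 1.282] turn [-0.002 -0.    -0.003] mm 79 deg 0.2
```

>>> move_arm:
  targets:
    - [0.45, 0.5, 0, 0.3, -0.002, 0, -0.003]
    - [0.45, 0.92, 0, 0.8, -0.002, 0, -0.003]
    - [0.45, 0.92, 0, 1.1, -0.002, 0, -0.003]
    - [0.45, 0.92, 0, 1.23, -0.002, 0, -0.003]
    - [0.45, 0.92, 0, 1.28, -0.002, 0, -0.003]
    - [0.45, 0.92, 0, 1.28, -0.002, 0, -0.003]

```text
time_s: 20.45
ee_pos: [0.6206, 0.2425, -0.01]
eef_rot: [3.141, 0.611, 2.267]
force: [0.2, 0.3, 0.9]
grip_width: 0.0686
grip_force: 0.0
```

>>> move_arm:
  targets:
    - [-1, 0, 0, 0.01, 0, 0, 0]
    - [-1, 0, 0, 0.01, 0, 0, 0]
    - [-1, 0, 0, 0.01, 0, 0, 0]
    - [-1, 0, 0, 0.01, 0, 0, 0]
    - [-1, 0, 0, 0.01, 0, 0, 0]
    - [-1, 0, 0, 0.01, 0, 0, 0]
  grip_force: 55

```text
time_s: 21.05
ee_pos: [0.6204, 0.2429, -0.0107]
eef_rot: [3.141, 0.611, 2.268]
force: [-0.6, 0.3, 5.8]
grip_width: 0.0443
grip_force: 57.0
```

Run:
```python
from h import *
P,R=rt()
```

```text
t 21.05 realTCP [0.6058 0.2602 0.0216] rot [3.141 0.611 2.268] F [-0.6  0.3  5.8] w 0.0443 gf 57.0
```

>>> move_arm:
  targets:
    - [-1, -0.1, 0, -0.14, 0, 0, 0]
    - [-1, -0.5, 0, -0.7, 0, 0, 0]
    - [-1, -1, 0, -1.4, 0, 0, 0]
    - [-1, -1, 0, -1.4, 0, 0, 0]
    - [-1, -1, 0, -1.4, 0, 0, 0]

```text
time_s: 21.55
ee_pos: [0.6206, 0.2422, 0.0752]
eef_rot: [3.141, 0.61, 2.267]
force: [-0.6, -0.7, -2.4]
grip_width: 0.044
grip_force: 55.0
```

Run:
```python
from h import *
P,R=rt();held(P,R)
f=go((.53,.24,.107),-63)
f2=go(tgt(FX,FH,.047+.11,.0216+.071),FH,35,frm=f)
```

```text
t 21.55 realTCP [0.606  0.2595 0.1075] rot [3.141 0.61  2.267] F [-0.6 -0.7 -2.4] w 0.044 gf 55.0
n 1002 pitch -0.9 roll -1.67 z med 0.0976 exp 0.0983 front 0.1066 lat [-0.0226  0.022 ]
  shift [ 0.554 -1.506 -0.406] turn [ 0.128 -0.     0.186] mm 83 deg 12.9
  shift [-2.602 -2.019  2.174] turn [ 0.063 -0.     0.09 ] mm 197 deg 6.3
```

>>> move_arm:
  targets:
    - [-1, 0.55, -1.5, -0.4, 0.128, 0, 0.186]
    - [-1, 0.55, -1.5, -0.4, 0.128, 0, 0.186]
    - [-1, 0.55, -1.5, -0.4, 0.128, 0, 0.186]

```text
time_s: 21.9
ee_pos: [0.5385, 0.2193, 0.0734]
eef_rot: [-3.138, 0.611, 2.043]
force: [0.5, 0.6, -1.4]
grip_width: 0.0441
grip_force: 55.0
```

>>> move_arm:
  targets:
    - [-1, -2.6, -2.02, 2.17, 0.063, 0, 0.09]
    - [-1, -2.6, -2.02, 2.17, 0.063, 0, 0.09]
    - [-1, -2.6, -2.02, 2.17, 0.063, 0, 0.09]
    - [-1, -2.6, -2.02, 2.17, 0.063, 0, 0.09]
    - [-1, -2.6, -2.02, 2.17, 0.063, 0, 0.09]
    - [-1, -2.6, -2.02, 2.17, 0.063, 0, 0.09]
    - [-1, -2.6, -2.02, 2.17, 0.063, 0, 0.09]
    - [-1, -2.6, -2.02, 2.17, 0.063, 0, 0.09]

```text
time_s: 22.7
ee_pos: [0.5282, 0.0248, 0.0604]
eef_rot: [3.141, 0.61, 1.934]
force: [0.5, -0.1, -1.7]
grip_width: 0.0445
grip_force: 55.0
```

Run:
```python
from h import *
P,R=rt();fix(P);held(P,R);pre(P)
for x,b in((-.055,.069),(-.004,.0675),(.0045,.0665)): go(tgt(FX,FH,.047-x,.0216+b),FH,35)
```

```text
t 22.7 realTCP [0.5201 0.046  0.0927] rot [3.141 0.61  1.934] F [ 0.5 -0.1 -1.7] w 0.0445 gf 55.0
fixture TCP x,y,bottom mm -108.8 1.5 71.5
n 878 pitch -0.7 roll -3.68 z med 0.0829 exp 0.0835 front 0.1059 lat [-0.022   0.0233]
pre ((-90.53022766113281, 1.4100475311279297), (49.498355865478516, 78.86180114746094), 89.93424224853516) front -51.41947502384181
  shift [-0.887 -0.031  0.676] turn [ 0.002 -0.     0.001] mm 56 deg 0.1
  shift [-1.706 -0.033  1.285] turn [ 0.002 -0.     0.001] mm 107 deg 0.1
  shift [-1.834 -0.033  1.399] turn [ 0.002 -0.     0.001] mm 115 deg 0.1
```

>>> move_arm:
  targets:
    - [-1, -0.3, -0.03, 0.23, 0, 0, 0]
    - [-1, -0.6, -0.03, 0.46, 0, 0, 0]
    - [-1, -0.89, -0.03, 0.68, 0, 0, 0]
    - [-1, -1.02, -0.03, 0.78, 0, 0, 0]
    - [-1, -1.15, -0.03, 0.87, 0, 0, 0]
    - [-1, -1.28, -0.03, 0.97, 0, 0, 0]
    - [-1, -1.4, -0.03, 1.06, 0, 0, 0]
    - [-1, -1.4, -0.03, 1.06, 0, 0, 0]

```text
time_s: 23.6
ee_pos: [0.5577, -0.0594, 0.0573]
eef_rot: [3.14, 0.611, 1.932]
force: [1.3, -2.3, -3.2]
grip_width: 0.0438
grip_force: 55.0
```

Run:
```python
from h import *
P,R=rt();fix(P)
for x,b in((-.004,.067),(.0045,.0662)): go(tgt(FX,FH,.047-x,.0216+b),FH,35)
```

```text
t 23.6 realTCP [ 0.5497 -0.0382  0.0897] rot [3.14  0.611 1.932] F [ 1.3 -2.3 -3.2] w 0.0438 gf 55.0
fixture TCP x,y,bottom mm -19.6 -0.6 68.5
  shift [-0.277  0.011  0.22 ] turn [ 0.001 -0.    -0.   ] mm 18 deg 0.1
  shift [-0.407  0.011  0.331] turn [ 0.001 -0.    -0.   ] mm 26 deg 0.1
```

>>> move_arm:
  targets:
    - [-1, -0.1, 0.01, 0.08, 0, 0, 0]
    - [-1, -0.19, 0.01, 0.15, 0, 0, 0]
    - [-1, -0.27, 0.01, 0.22, 0, 0, 0]
    - [-1, -0.31, 0.01, 0.25, 0, 0, 0]
    - [-1, -0.34, 0.01, 0.28, 0, 0, 0]
    - [-1, -0.37, 0.01, 0.31, 0, 0, 0]
    - [-1, -0.4, 0.01, 0.33, 0, 0, 0]

```text
time_s: 24.3
ee_pos: [0.5664, -0.0806, 0.0552]
eef_rot: [3.14, 0.608, 1.931]
force: [-26.6, 44.3, 19.7]
grip_width: 0.0442
grip_force: 55.0
```

Run:
```python
from h import *
P,R=rt();fix(P)
```

```text
t 24.3 realTCP [ 0.5584 -0.0595  0.0876] rot [3.14  0.608 1.931] F [-26.6  44.3  19.7] w 0.0442 gf 55.0
fixture TCP x,y,bottom mm 3.4 0.0 66.4
```

The third plate is home (52 N on the stop, level with the others). Relaxing, releasing and backing off.

>>> move_arm:
  targets:
    - [-1, 0.03, 0, -0.03, 0, 0, 0]
    - [-1, 0.03, 0, -0.03, 0, 0, 0]
    - [0.45, 0.03, 0, -0.03, 0, 0, 0]
    - [0.45, 0.03, 0, -0.03, 0, 0, 0]
    - [0.45, 0.03, 0, -0.03, 0, 0, 0]
    - [0.45, 0.03, 0, -0.03, 0, 0, 0]
    - [0.45, 0.03, 0, -0.4, 0, 0, 0]
    - [0.45, 0.03, 0, -1, 0, 0, 0]
    - [0.45, 0.03, 0, -1.8, 0, 0, 0]
    - [0.45, 0.03, 0, -2.6, 0, 0, 0]
    - [0.45, 0.03, 0, -2.6, 0, 0, 0]

```text
time_s: 25.4
ee_pos: [0.5415, -0.01, 0.1653]
eef_rot: [3.132, 0.612, 1.929]
force: [0.2, -0.5, -0.2]
grip_width: 0.0683
grip_force: 0.0
```

Run:
```python
from h import *
P,R=rt();stack(.078)
p,_=ctrl.camera('wrist');q,_=ctrl.camera('scene');s,_=ctrl.camera('side')
x=np.zeros((600,800,3),np.uint8);x[:300,:400]=cv2.resize(p,(400,300));x[:300,400:]=cv2.resize(q[195:300,290:430],(400,300));x[300:,:400]=cv2.resize(s[170:320,160:360],(400,300));x[300:,400:]=cv2.resize(p[330:480,220:420],(400,300))
cv2.imwrite('pics/f.png',x[:,:,::-1])
for c in('side','scene'):
    K,T=cam(c)
    for n in('nut_jar','steel_cup','threadlock_bottle'):
        t=ctrl.tip_of(c,n);print(c,n,[np.round(k['point'],1) for k in t[:1]])
```

```text
t 25.4 realTCP [0.5332 0.0111 0.1976] rot [3.132 0.612 1.929] F [ 0.2 -0.5 -0.2] w 0.0683 gf 0.0
side 336 z 0.0781 rear x -59.0 y [-22.   23.7] 88.2
wrist 3021 z 0.0783 rear x -62.2 y [-20.5  23.4] 89.7
side nut_jar [array([185.5, 231.4])]
side steel_cup [array([267.5, 220.4])]
side threadlock_bottle [array([254.9, 269. ])]
scene nut_jar [array([409.3, 253.6])]
scene steel_cup [array([390.4, 283.8])]
scene threadlock_bottle [array([264.7, 284.6])]
```

View pics/f.png

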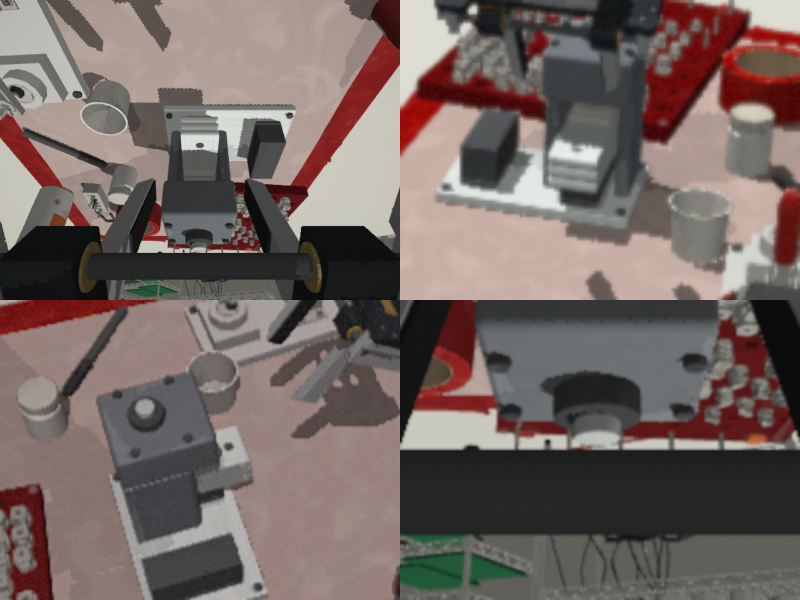

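The final pictures show three plates stacked flush in the mouth (scene crop 585,160), with the top at 78 mm, so the foot is lifted 2.5 mm. The jar and cup are where they were, the gripper is open and clear, and the bottle's scene position is unchanged.

```bash
python3 -c "
from station import ctrl
print(ctrl.hand_in())"
```

```text
the job is handed in; nothing more can be done
None
```

I handed the job in at about 26 s of robot time: all three plates are stacked flush against the back stop, their top at 78 mm means the foot is up about 2.5 mm, no plate was spare, and the gripper is clear with the jar, cup and bottle undisturbed.

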